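# Close the reagent kit and shut its drawer

### The job

The reagent kit in the open drawer is finished with: fold its narrow brown flap down first, then fold the wide white lid flap down flat over it. Then push the drawer gently, without slamming it, fully home until it seats in its catch, and leave the other things on the bench and the unit where they are.

Things in the scene. Friction and masses are not known exactly. Their poses are not given: they have to be found in the camera images.
- unit: fixed dark-wood drawer unit, 280 deep (x) x 260 wide (y) x 140 mm high, standing on the bench with its open front towards the robot. Origin: centre of the lower edge of its front face, on the bench. x points into the unit (the direction in which the drawer closes), y to the unit's left side as seen by the robot, z up
- drawer (a joint): opening of the white-fronted drawer, m: 0 = fully home (front flush with the unit's front face), grows as it slides out along the unit's -x, to 0.19. It stays where it is left; a spring catch resists from about 20 mm, is passed 8 mm before home and then pulls it in (push of some 10 N at most)
- drawer_front (a point): point on the outer face of the drawer front, on its centre line, 95 mm above the bench. The front is 232 mm wide (y), reaches from 12 to 124 mm above the bench and is 12 mm thick; a steel bar pull 90 mm wide sticks 22 mm out of it, 45 mm above the bench. Axes as the unit's
- carton (a point): white open-topped kit carton full of vials, 100 mm in x, 150 mm in y, 90 mm high, fixed in the drawer; this point is the centre of its open top, level with its rim 108 mm above the bench, 70 mm behind the drawer front's outer face. Axes as the unit's. The drawer's side walls beside it are only 65 mm above the bench
- inner_flap (a joint): angle of the narrow brown cardboard flap, rad: 0 = folded down flat over the carton, pi/2 = upright, more = leaning outwards (to -y). Stiff crease: it stays where it is left. It is hinged on the carton's -y side, 94 mm long (x), 60 mm wide from crease to free edge, 3 mm thick.
- inner_flap_hinge (a point): middle of the crease of the brown flap, 108 mm above the bench, 74 mm to the unit's -y side of the drawer's centre line
- inner_flap_edge (a point): middle of the free edge of the brown flap
- lid_flap (a joint): angle of the wide white lid flap with a blue band along its free edge, rad: 0 = folded down flat over the carton and over the brown flap, pi/2 = upright, more = leaning outwards (to +y). Stiff crease: it stays where it is left. Hinged on the carton's +y side, 100 mm long (x), 135 mm wide from crease to free edge, 3 mm thick
- lid_flap_hinge (a point): middle of the crease of the lid flap, 111 mm above the bench, 74 mm to the unit's +y side of the drawer's centre line
- lid_flap_edge (a point): middle of the free edge of the lid flap
- bottle: bystander: loose amber bottle with a blue cap, 68 mm across, 150 mm high, standing beside the drawer; origin at the centre of its base
- tip_box: bystander: loose blue and white pipette-tip box, 120 x 85 x 73 mm high, beside the drawer; origin at the centre of its base
- tube_rack: bystander: loose orange rack of five capped tubes, 40 x 160 mm, 86 mm high, standing on top of the unit with its length across it; origin at the centre of its base

How it is judged:
On the way, in this order (a step that is already met when the one before it is completed fails the run):
1. the brown flap is folded down to within 0.2 rad of flat while the lid flap still stands open (more than 0.6 rad) (value of joint inner_flap below 0.2 rad and value of joint lid_flap above 0.6 rad), for 0.1 s.
2. the lid flap too is folded down to within 0.15 rad of flat, the drawer still more than 60 mm open (value of joint inner_flap below 0.2 rad and value of joint lid_flap below 0.15 rad and value of joint drawer above 0.06 m), for 0.1 s.
3. the drawer is home in its catch, within 4 mm (value of joint drawer below 0.004 m), for 0.2 s.
At the end, for the whole second after the job is handed in: The drawer is at rest, home in its catch (open by less than 4 mm); inside it the brown flap lies within 0.2 rad and the lid flap within 0.15 rad of flat (value of joint drawer below 0.004 m and value of joint inner_flap below 0.2 rad and value of joint lid_flap below 0.15 rad and velocity of joint drawer between -0.01 and 0.01 m/s); the robot touches nothing.
It fails at once if the drawer is slammed: it closes faster than 0.5 m/s (velocity of joint drawer below -0.5 m/s).
It fails at once if the bottle is knocked or shifted by more than 30 mm (distance of bottle from where it was at the start of the episode above 0.03 m).
It fails at once if the tip box is knocked or shifted by more than 30 mm (distance of tip_box from where it was at the start of the episode above 0.03 m).
It fails at once if the tube rack is knocked or shifted by more than 30 mm (distance of tube_rack from where it was at the start of the episode above 0.03 m).
It also fails if it takes over 58 s, if anything falls off the work surface, if the arm or the gripper's body presses on something with over 40 N, if the wrist force passes 120 N, or if a joint passes its speed limit or range.

### The arm

A 6-joint arm with a two-finger parallel gripper is mounted at the origin on the work surface. World frame = base frame: x ahead of the robot, y to its left, z up, the work surface at z = 0. Lengths are in m, angles in rad, forces in N, time in s.
With the tool pointing down it reaches from about 0.35 to 0.85 m from the base axis. Payload 8.1 kg.
Tool frame: the origin (TCP) lies on the centre line of the jaws, within the pads' length; the fingertips stand robot.tips_ahead ahead of it and the grasp point (between the pads) lies 6 mm ahead of it (robot.tips_ahead is the distance from the TCP to the fingertips, in m); z points along the fingers, y is the line along which they close (so a half turn about z gives the same grasp; the last joint's range is limited). The gripper opens to 93 mm and grips with 3 to 60 N. Pads are 15 mm wide; open, the fingers measure 128 mm over their backs; the gripper's body (75 mm by 188 mm) begins 65 mm behind the grasp point.
Start: joints at [1.016, 0.13, 1.488, -0, 1.523, -0.085], TCP at [0.272, 0.535, 0.244] pointing down, gripper open.
Joint ranges: [-2.96, 2.96], [-0.89, 2.26], [0.02, 2.5], [-1.34, 4.48], [0, 2.73], [-2.66, 2.66]. Speed limits (rad/s): [2.39, 2.39, 2.79, 3.14, 3.14, 3.14].

### API

Orientations are given as a rotation vector (axis times angle).
In Python, from plant import robot gives the robot as it stands.
- The arm moves only by the tool apply_moves, never from a script. Its arguments are lists of equal length, an entry for each row: "delta_pos": the shift along the tool's x, y, z in cm, a list of three; "twist": the turn about the tool's z in rad. A call has 1 to 8 rows; each row shifts and turns the commanded pose from where the row before left it, along the tool's axes as they then stand; what a row does not reach is not made up. A row lasts 1/8 s, in which the tool goes at most 62.5 mm and 10.7 degrees, less where a joint would pass 70% of its speed; a pose out of reach is approached as far as the arm can. A call with a gripper value outside its range is refused whole. "gripper" is the finger opening in cm, from 0 to 9.3, set as the call begins (left out, the last holds). The fingers move at their own pace and stop on an object; "squeeze" is the grip in N (left out, the last holds). Time passes only in rows, so rows that do not move let the fingers close. It gives the time, the measured TCP pose, the force, the opening and the grip force at its end, in the units of the state.
- robot.read_state(): the state, without advancing time (a new reading comes with each control period).
- robot.read_camera(name): name is "scene" or "side" or "wrist"; returns a dict with "frame" (420x560x3 uint8, red, green, blue), "vertical_fov" (degrees; the focal length in pixels is half the picture's height over the tangent of half this angle, whatever the lens; pixels are square), "cx", "cy" (the principal point, pixels), "R" (3x3) and "t" (3): a world point X has camera coordinates R X + t. Camera axes: x right, y down, z forward; pixel columns grow to the right and rows downward; lengths in m; the calibration is good to about 2 mm. A picture is of the moment at which its call begins. There is no depth.
- robot.close_job(): hands the job in; it is judged then, once.
The state is a dict: "t": time; "q": joint angles; "dq": joint speeds; "joint_torque": joint torques, N m; "tool_pos": TCP position; "orientation": TCP orientation; "force": force on the tool from outside, world axes, zero at the start; "wrist_torque": the same for the moment, N m; "opening": finger opening in m; "gripper_force": force on a finger pad.
Only numpy, scipy, OpenCV 4.12 (cv2) and the standard library are available. Lean on these libraries where they do the work, as an engineer would, in place of code of your own. Each camera call takes 0.05 s, during which the arm holds its last target. There are 200 camera calls.

## Working session

There is one attempt and no reset: what is moved stays moved. The work goes in short steps, Python scripts to look and compute and a tool call to move; the robot and the scene stay as the last step left them, time stands still between calls to the robot, and variables do not carry over. Pictures are saved under pics/ and viewed, at most 10 in all, crops included, and the job is handed in when it is done.

Besides the shell and the picture viewer there is one more tool, called in YAML: its name, and indented under it one key for each argument. apply_moves: Moves the arm, as the interface text tells. Its arguments: {"type":"object","properties":{"delta_pos":{"type":"array"},"twist":{"type":"array"},"gripper":{"type":"number"},"squeeze":{"type":"number"}},"required":["delta_pos","twist"]}

```bash
mkdir -p pics; ls
cat > h.py <<'E'
import numpy as np, cv2
from plant import robot
from scipy.spatial.transform import Rotation as Ro
def cam(n):
    c=robot.read_camera(n); f=210/np.tan(np.radians(c['vertical_fov'])/2)
    c['K']=np.array([[f,0,c['cx']],[0,f,c['cy']],[0,0,1]]); return c
def ray(c,p):
    d=np.linalg.inv(c['K'])@[p[0],p[1],1]; R=np.array(c['R']); return -R.T@np.array(c['t']), R.T@d
def onz(c,p,z):
    o,d=ray(c,p); return o+d*(z-o[2])/d[2]
def tri(c1,p1,c2,p2):
    o1,d1=ray(c1,p1);o2,d2=ray(c2,p2)
    s=np.linalg.lstsq(np.c_[d1,-d2],o2-o1,rcond=None)[0]
    a=o1+s[0]*d1;b=o2+s[1]*d2; return (a+b)/2,np.linalg.norm(a-b)
def proj(c,X):
    p=c['K']@(np.array(c['R'])@X+np.array(c['t'])); return p[:2]/p[2]
def save(c,name): cv2.imwrite('pics/'+name,c['frame'][:,:,::-1])
E
python3 - <<'E'
from h import *
import pickle
d={}
for n in('scene','side'):
    c=cam(n); d[n]=c; save(c,n+'0.png'); o,_=ray(c,(0,0)); print(n,o.round(3),c['vertical_fov'])
pickle.dump(d,open('c0.pkl','wb'))
s=robot.read_state(); print(s, robot.tips_ahead, Ro.from_rotvec(s['orientation']).as_matrix().round(3))
E
```

```text
pics
scene [1.021 0.472 1.035] 54.26936499113146
side [0.521 0.813 0.869] 44.03334709779476
{'t': 0.1, 'q': array([ 1.01558607e+00,  1.31082373e-01,  1.48915163e+00,  9.00381960e-06,
        1.52294571e+00, -8.54318219e-02]), 'dq': array([ 0.00114181, -0.00213822, -0.00117139, -0.00050381,  0.00096426,
        0.00079567]), 'joint_torque': array([ 1.54954923e-03, -5.61338782e+01, -4.93096447e+01,  7.70160207e-02,
        2.92205682e-02, -1.35575142e-04]), 'tool_pos': array([0.27137201, 0.53462442, 0.24270453]), 'orientation': array([-7.31041520e-01, -3.05482961e+00,  2.36130602e-03]), 'force': array([-0.16525724,  0.86517045,  0.7133769 ]), 'wrist_torque': array([ 0.01950918, -0.02158662,  0.04147599]), 'gripper_force': 0.0, 'opening': 0.09289807010664232} 0.025 [[-0.892  0.453 -0.001]
 [ 0.453  0.892 -0.001]
 [ 0.    -0.002 -1.   ]]
```

View pics/scene0.png

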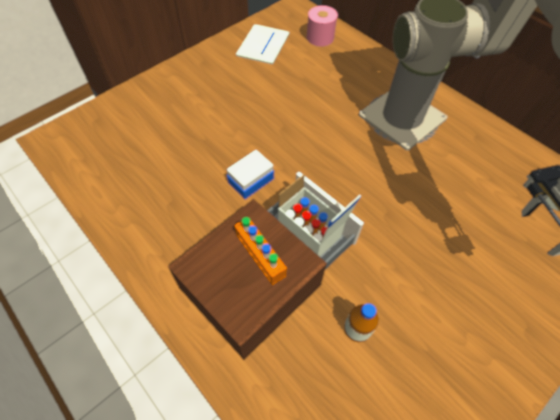

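View pics/side0.png

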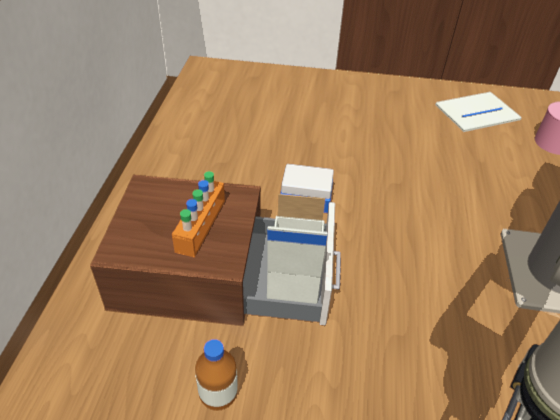

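The scene view shows the unit with its top at about (170–325, 205–350), the carton at (315,215), the tip box at (250,172) and the bottle at (363,320). In the side view the drawer front is the white strip at columns 320–335, the lid's blue band is at (297,238), the brown flap is at (302,205), and the bottle is at (216,375). I'll enlarge both.

Run:
```python
from h import *
import pickle
d=pickle.load(open('c0.pkl','rb'))
a=cv2.resize(d['scene']['frame'][145:285,255:385],None,fx=3,fy=3,interpolation=cv2.INTER_CUBIC)
b=cv2.resize(d['side']['frame'][160:330,235:365],None,fx=3,fy=3,interpolation=cv2.INTER_CUBIC)
o=np.zeros((510,780,3),np.uint8); o[:420,:390]=a;o[:,390:]=b
cv2.imwrite('pics/crop0.png',o[:,:,::-1])
c=d['side']; z=.14
for p in [(135,178),(261,186),(246,318-3),(246,272),(98,265)]: print(p,onz(c,p,z).round(4), onz(c,p,0).round(3))
c=d['scene']
for p in [(250,204),(325,263),(244,333),(172,268)]: print(p,onz(c,p,z).round(4))
```

```text
(135, 178) [0.9276 0.0202 0.14  ] [ 1.006 -0.132  0.   ]
(261, 186) [ 0.6575 -0.0037  0.14  ] [ 0.684 -0.161  0.   ]
(246, 315) [0.626  0.3218 0.14  ] [0.646 0.228 0.   ]
(246, 272) [0.6438 0.2314 0.14  ] [0.667 0.12  0.   ]
(98, 265) [0.9103 0.2631 0.14  ] [0.985 0.157 0.   ]
(250, 204) [ 0.6791 -0.0019  0.14  ]
(325, 263) [0.6527 0.2456 0.14  ]
(244, 333) [0.9036 0.2464 0.14  ]
(172, 268) [0.9343 0.0144 0.14  ]
```

View pics/crop0.png

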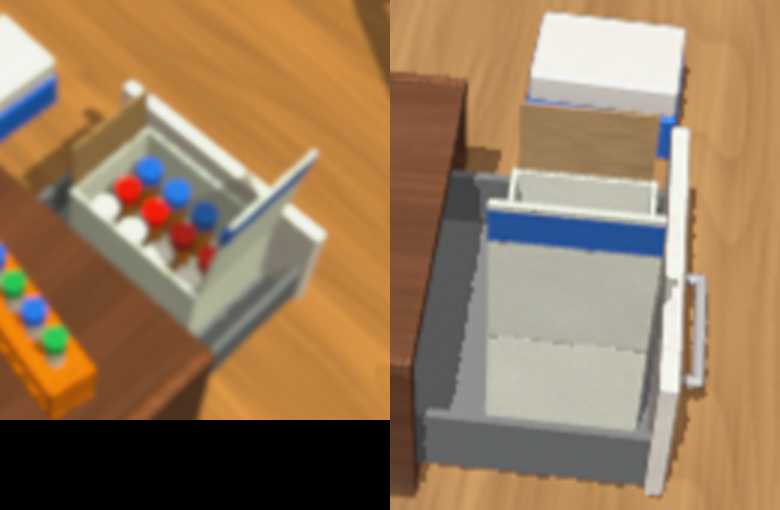

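The enlargement shows the brown flap standing near upright, with its free edge in the side crop running (522,107)–(660,117). The lid is also near upright, with its blue edge at (488,202)–(665,215). The front's outer top corners are at (130,82) and (325,235) in the scene crop.

Run:
```python
from h import *
import pickle
d=pickle.load(open('c0.pkl','rb')); S=d['scene'];D=d['side']
s=lambda u,v:(255+(u-1)/3,145+(v-1)/3); q=lambda u,v:(235+(u-391)/3,160+(v-1)/3)
P=lambda *a:print(*[x.round(4) if hasattr(x,'round') else x for x in a])
print('front top outer'); 
for p in[(130,82),(325,235)]:P(onz(S,s(*p),.124))
P(onz(D,q(688,130),.124)); P(onz(D,q(683,388),.124))
P('rimcorners scene -y back, -y front, ',onz(S,s(75,190),.108),onz(S,s(147,128),.108),'lidhinge back',onz(S,s(192,330),.108))
P('side rim -y:',onz(D,q(512,172),.108),onz(D,q(656,182),.108),'lid hinge',onz(D,q(487,335),.111),onz(D,q(648,352),.111))
P('lid edge front',*tri(S,s(315,152),D,q(665,215)))
P('lid edge back',*tri(S,s(222,238),D,q(488,202)))
P('brown edge front',*tri(S,s(146,94),D,q(660,117)))
P('brown edge back',*tri(S,s(73,160),D,q(521,107)))
f=D['frame'].astype(int); hsv=cv2.cvtColor(D['frame'],cv2.COLOR_RGB2HSV)
m=(hsv[...,0]>100)&(hsv[...,0]<125)&(hsv[...,1]>130)
n,l,st,ce=cv2.connectedComponentsWithStats(m.astype(np.uint8))
for i in range(1,n):
    if st[i,4]>30:print('blue',st[i],ce[i].round(1),onz(D,ce[i],.15).round(3))
b=tri(S,(368.5,311.5),D,(214,349)); P('bottlecap',*b)
```

```text
front top outer
[ 0.5046 -0.0033  0.124 ]
[0.4926 0.227  0.124 ]
[0.5004 0.0034 0.124 ]
[0.4869 0.2295 0.124 ]
rimcorners scene -y back, -y front,  [0.6155 0.0437 0.108 ] [0.5204 0.0374 0.108 ] lidhinge back [0.6351 0.211  0.108 ]
side rim -y: [0.6174 0.051  0.108 ] [0.518  0.0427 0.108 ] lid hinge [0.6103 0.1997 0.111 ] [0.5098 0.1953 0.111 ]
lid edge front [0.5112 0.2035 0.2423] 0.0004
lid edge back [0.6129 0.2041 0.2315] 0.0053
brown edge front [0.5216 0.0327 0.1583] 0.0023
brown edge back [0.6159 0.0406 0.1576] 0.0049
blue [463 108  39   9  48] [481.7 112. ] [ 0.161 -0.37   0.15 ]
blue [199 180   9  12  84] [203.2 185.3] [0.775 0.027 0.15 ]
blue [187 199  10  12  96] [191.7 204.7] [0.783 0.089 0.15 ]
blue [324 199   7  13  48] [326.4 204.7] [0.516 0.04  0.15 ]
blue [267 231  60  14 530] [296.5 237.4] [0.564 0.14  0.15 ]
blue [205 340  19  20 311] [213.5 349.7] [0.662 0.401 0.15 ]
bottlecap [0.6638 0.393  0.1388] 0.0003
```

apply_moves:
  delta_pos:
    - [0,0,-1.8]
    - [0,0,-1.8]
    - [0,0,-1.8]
    - [0,0,-1.8]
    - [0,0,-1.8]
    - [0,0,-1.8]
  twist: [0.174,0.174,0.174,0.174,0.174,0.174]
  gripper: 0

```text
t: 0.85
tool_pos: [0.2715, 0.5348, 0.3516]
orientation: [2.164, 2.278, -0.002]
force: [-0.5, -0.3, 0.2]
opening: 0.0375
gripper_force: 0.0
```

apply_moves:
  delta_pos:
    - [-3.9,1.9,0]
    - [-3.9,1.9,0]
    - [-3.9,1.9,0]
    - [-3.9,1.9,0]
    - [-3.9,1.9,0]
    - [-3.9,1.9,0]
    - [-3.9,1.9,0]
  twist: [0,0,0,0,0,0,0]

```text
t: 1.72
tool_pos: [0.4203, 0.2687, 0.3512]
orientation: [-2.157, -2.284, 0.001]
force: [0.6, 0.5, -0.1]
opening: 0.0005
gripper_force: 0.0
```

apply_moves:
  delta_pos:
    - [-3.9,1.9,0]
    - [-3.9,1.9,0]
    - [-3.9,1.9,0]
    - [-3.9,1.9,0]
    - [-3.9,1.9,0]
    - [-3.9,1.9,0]
    - [-3.9,1.9,0]
  twist: [0,0,0,0,0,0,0]

```text
t: 2.6
tool_pos: [0.5687, 0.0037, 0.3511]
orientation: [-2.157, -2.283, 0.001]
force: [1.3, -0.0, -0.5]
opening: 0.0001
gripper_force: 0.0
```

apply_moves:
  delta_pos:
    - [-1.0,0,0]
    - [0,0,4.4]
    - [0,0,4.4]
    - [0,0,4.4]
    - [0,0,4.6]
    - [0,0,0]
  twist: [0,0,0,0,0,0]

```text
t: 3.35
tool_pos: [0.5653, -0.0039, 0.1692]
orientation: [-2.152, -2.279, 0.008]
force: [0.3, 0.0, 0.8]
opening: 0.0005
gripper_force: 0.0
```

Run:
```python
from h import *
c=cam('side'); cv2.imwrite('pics/a.png',cv2.resize(c['frame'][130:330,200:400],None,fx=2.8,fy=2.8)[:,:,::-1])
s=robot.read_state(); print(s['tool_pos'],s['force'])
```

```text
[ 0.56730456 -0.00423664  0.17250455] [ 0.27278394 -0.24127592  1.41508486]
```

View pics/a.png

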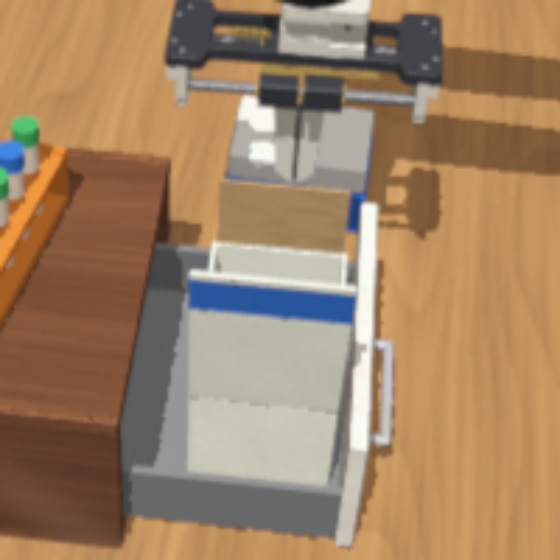

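The side view shows the closed fingers standing behind the upright brown flap at about (295,170), clear of the tip box. I'll push it over.

apply_moves:
  delta_pos:
    - [1.3,0,0]
    - [1.3,0,0]
    - [1.3,0,0]
    - [1.2,0,0.2]
    - [1.1,0,0.2]
    - [0.6,0,0.4]
    - [0.5,0,0.5]
  twist: [0,0,0,0,0,0,0]

```text
t: 4.28
tool_pos: [0.5646, 0.0683, 0.1602]
orientation: [-2.157, -2.284, 0.0]
force: [0.8, 0.2, 0.6]
opening: 0.0002
gripper_force: 0.3
```

apply_moves:
  delta_pos:
    - [0.4,0,0.6]
    - [0.3,0,0.6]
    - [0.2,0,0.5]
    - [0,0,0.4]
    - [0,0,0.2]
    - [0,0,0]
  twist: [0,0,0,0,0,0]

```text
t: 5.03
tool_pos: [0.5641, 0.0768, 0.1375]
orientation: [-2.157, -2.284, 0.0]
force: [1.0, 0.6, -1.1]
opening: 0.0003
gripper_force: 0.0
```

apply_moves:
  delta_pos:
    - [0,0,0.2]
    - [0,0,0.2]
    - [0,0,0]
  twist: [0,0,0]

```text
t: 5.4
tool_pos: [0.5659, 0.077, 0.136]
orientation: [2.155, 2.282, 0.005]
force: [-0.6, 0.2, 10.2]
opening: 0.0006
gripper_force: 4.9
```

Run:
```python
from h import *
c=cam('side'); d=cam('scene'); a=cv2.resize(c['frame'][130:330,220:360],None,fx=2.8,fy=2.8);b=cv2.resize(d['frame'][130:330,240:380],None,fx=2.8,fy=2.8)
cv2.imwrite('pics/b.png',np.hstack([a,b])[:,:,::-1])
s=robot.read_state(); print(s['tool_pos'],s['force'])
```

```text
[0.56593779 0.0769374  0.13600377] [0.03668473 0.23584415 9.72077276]
```

View pics/b.png

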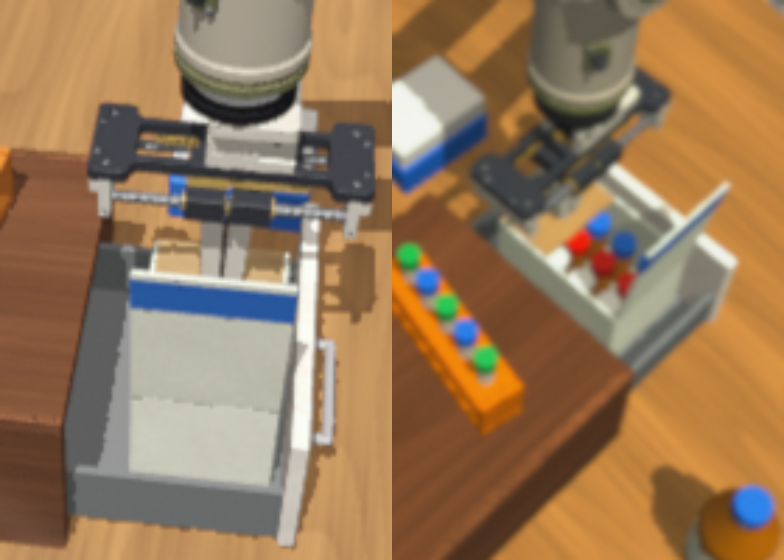

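Both views show the brown flap lying flat under the fingertips, pressed at its stop with 10 N, and the lid still upright. Next I'll raise the tool, cross over the lid, and come down outside it.

apply_moves:
  delta_pos:
    - [0,0,-2]
    - [0,0,-4.1]
    - [0,0,-4.1]
    - [0,0,-4.1]
    - [0,0,-4.1]
    - [0,0,-4.1]
  twist: [0,0,0,0,0,0]

```text
t: 6.25
tool_pos: [0.5638, 0.0769, 0.3611]
orientation: [2.157, 2.283, 0.001]
force: [0.1, 0.6, -0.0]
opening: 0.0003
gripper_force: 0.0
```

apply_moves:
  delta_pos:
    - [4.5,0,0]
    - [4.5,0,0]
    - [4.5,0,0]
    - [4.5,0,0]
    - [0,0,4.0]
    - [0,0,4.0]
    - [0,0,4.0]
    - [0,0,0]
  twist: [0,0,0,0,0,0,0,0]

```text
t: 7.25
tool_pos: [0.5517, 0.2559, 0.2354]
orientation: [-2.155, -2.282, 0.01]
force: [-0.2, -0.3, 0.6]
opening: 0.0005
gripper_force: 0.0
```

apply_moves:
  delta_pos:
    - [-1.5,0,0]
    - [-1.5,0,0]
    - [-1.2,0,0]
    - [-1.2,0,0.2]
    - [-1.7,0,0.2]
    - [-1.7,0,0.5]
    - [-1.6,0,0.7]
  twist: [0,0,0,0,0,0,0]

```text
t: 8.12
tool_pos: [0.5599, 0.1515, 0.2221]
orientation: [2.158, 2.283, -0.0]
force: [-0.3, 0.6, 0.3]
opening: 0.0006
gripper_force: 0.1
```

apply_moves:
  delta_pos:
    - [-1.1,0,0.8]
    - [-1.0,0,0.9]
    - [-0.8,0,1.0]
    - [-0.7,0,1.1]
    - [-0.5,0,1.2]
    - [-0.4,0,1.2]
    - [-0.2,0,1.2]
    - [0,0,0]
  twist: [0,0,0,0,0,0,0,0]

```text
t: 9.12
tool_pos: [0.5616, 0.1058, 0.147]
orientation: [-2.156, -2.283, 0.003]
force: [-0.8, -0.4, 0.6]
opening: 0.0004
gripper_force: 0.0
```

apply_moves:
  delta_pos:
    - [0,0,0.5]
    - [0,0,0.5]
    - [0,0,0.3]
    - [0,0,0]
  twist: [0,0,0,0]

```text
t: 9.62
tool_pos: [0.565, 0.1062, 0.1388]
orientation: [2.154, 2.281, 0.007]
force: [1.1, -0.5, 12.4]
opening: 0.0007
gripper_force: 6.3
```

apply_moves:
  delta_pos:
    - [0,0,-2.5]
    - [0,0,-4.5]
    - [0,0,-4.5]
    - [0.4,-3.6,0]
    - [0.4,-3.6,0]
    - [0.4,-3.6,0]
    - [0,-3.6,0]
  twist: [0,0,0,0,0,0,0]

```text
t: 10.5
tool_pos: [0.417, 0.1099, 0.2507]
orientation: [2.157, 2.284, 0.001]
force: [-0.4, -0.1, 0.8]
opening: 0.0005
gripper_force: 0.0
```

apply_moves:
  delta_pos:
    - [0,0,0]
    - [0,0,0]
    - [0,0,0]
    - [0,0,0]
    - [0,0,0]
  twist: [-0.175,-0.175,-0.175,-0.175,-0.175]

```text
t: 11.12
tool_pos: [0.4182, 0.1098, 0.2508]
orientation: [0.977, 2.985, 0.0]
force: [-0.7, 0.1, -0.0]
opening: 0.0002
gripper_force: 0.0
```

apply_moves:
  delta_pos:
    - [0,0,0]
    - [0,0,0]
    - [0,0,0]
    - [0,0,0]
    - [0,0,0]
  twist: [-0.175,-0.175,-0.175,-0.171,0]

```text
t: 11.75
tool_pos: [0.4181, 0.1097, 0.2508]
orientation: [-0.088, 3.14, 0.0]
force: [0.6, -0.7, 0.4]
opening: 0.0003
gripper_force: 0.0
```

Run:
```python
from h import *
c=cam('side'); d=cam('scene'); a=cv2.resize(c['frame'][130:330,220:360],None,fx=2.8,fy=2.8);b=cv2.resize(d['frame'][130:330,240:380],None,fx=2.8,fy=2.8)
cv2.imwrite('pics/d.png',np.hstack([a,b])[:,:,::-1])
s=robot.read_state(); print(s['tool_pos'],s['force'],s['q'])
```

```text
[0.41810321 0.10973162 0.25071617] [ 0.52372718 -0.10913251  0.09775385] [ 1.37924281e-01 -3.43104485e-01  1.91555217e+00  1.59869943e-05
  1.56888493e+00 -1.48612462e+00]
```

View pics/d.png

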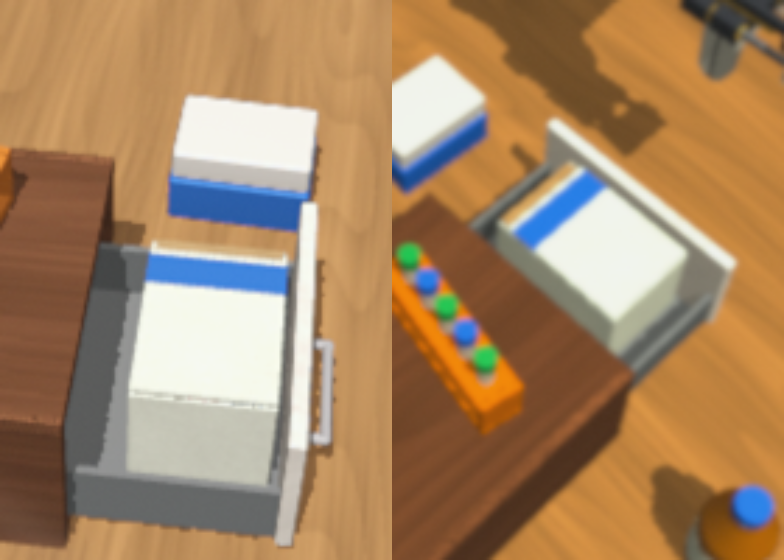

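The views show both flaps flat, the lid with its blue band lying over the brown flap, and the drawer still open. Now I'll push the front above the pull.

apply_moves:
  delta_pos:
    - [0,0,3.5]
    - [0,0,3.5]
    - [0,0,3.5]
    - [0,0,3.5]
    - [0,0,0]
  twist: [0,0,0,0,0]

```text
t: 12.48
tool_pos: [0.4157, 0.1093, 0.108]
orientation: [0.086, -3.135, 0.001]
force: [-0.6, -1.0, 0.0]
opening: 0.0003
gripper_force: 0.0
```

apply_moves:
  delta_pos:
    - [-1.5,0,0]
    - [-1.5,0,0]
    - [-1.2,0,0]
    - [-1.0,0,0]
    - [-1.0,0,0]
    - [-1.0,0,0]
    - [-1.0,0,0]
    - [-1.0,0,0]
  twist: [0,0,0,0,0,0,0,0]

```text
t: 13.48
tool_pos: [0.5103, 0.1148, 0.1105]
orientation: [0.09, -3.14, 0.0]
force: [-1.9, -1.2, 1.7]
opening: 0.0001
gripper_force: 0.8
```

apply_moves:
  delta_pos:
    - [-1.2,0,0]
    - [-1.2,0,0]
    - [-1.2,0,0]
    - [-1.2,0,0]
    - [-1.2,0,0]
    - [-1.2,0,0]
    - [-1.2,0,0]
  twist: [0,0,0,0,0,0,0]

```text
t: 14.35
tool_pos: [0.5946, 0.1198, 0.1106]
orientation: [0.09, -3.14, 0.0]
force: [-1.2, -1.1, -0.3]
opening: 0.0002
gripper_force: 0.9
```

apply_moves:
  delta_pos:
    - [-0.8,0,0]
    - [-0.8,0,0]
    - [-0.8,0,0]
    - [-0.6,0,0]
    - [-0.5,0,0]
    - [-0.3,0,0]
    - [-0.3,0,0]
    - [-0.2,0,0]
  twist: [0,0,0,0,0,0,0,0]

```text
t: 15.35
tool_pos: [0.6365, 0.1221, 0.1107]
orientation: [0.09, -3.139, 0.0]
force: [-3.8, -1.9, 2.5]
opening: 0.0004
gripper_force: 2.1
```

Run:
```python
from h import *
c=cam('side'); d=cam('scene'); a=cv2.resize(c['frame'][160:330,210:350],None,fx=2.8,fy=2.8);b=cv2.resize(d['frame'][160:330,240:380],None,fx=2.8,fy=2.8)
cv2.imwrite('pics/e.png',np.hstack([a,b])[:,:,::-1])
s=robot.read_state(); print(s['tool_pos'],s['force'])
```

```text
[0.6368609  0.12212696 0.11065654] [-2.29058929 -1.97886848  1.1892896 ]
```

View pics/e.png

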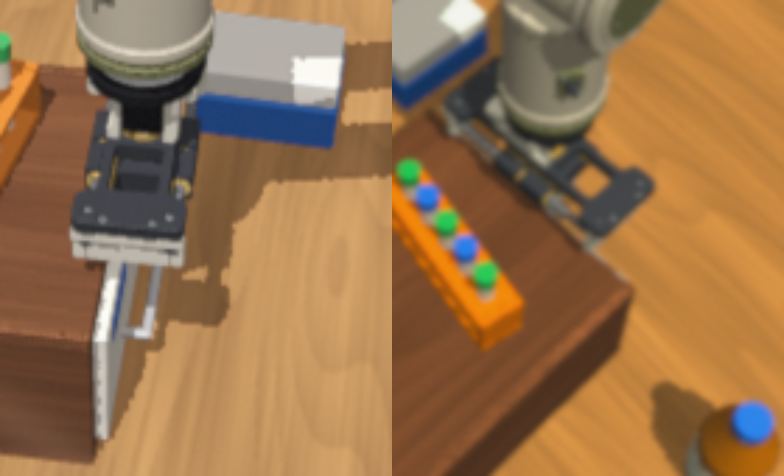

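The front is almost flush with the unit and still stands out slightly at (105,350) in the side half. Nothing else has shifted, so I'll push on in small steps.

apply_moves:
  delta_pos:
    - [-0.2,0,0]
    - [-0.2,0,0]
    - [-0.2,0,0]
    - [-0.2,0,0]
    - [0,0,0]
  twist: [0,0,0,0,0]

```text
t: 16.08
tool_pos: [0.6446, 0.1227, 0.1106]
orientation: [0.09, -3.14, -0.0]
force: [-3.4, -0.8, 1.4]
opening: 0.0002
gripper_force: 2.1
```

apply_moves:
  delta_pos:
    - [-0.2,0,0]
    - [-0.2,0,0]
    - [-0.2,0,0]
    - [0,0,0]
  twist: [0,0,0,0]

```text
t: 16.58
tool_pos: [0.6445, 0.1227, 0.1106]
orientation: [0.09, -3.126, 0.002]
force: [-42.6, -5.5, 27.1]
opening: 0.0004
gripper_force: 21.6
```

apply_moves:
  delta_pos:
    - [1.0,0,0]
    - [3,0,0]
    - [4,0,0]
    - [4,0,0]
    - [4,0,0]
    - [0,0,0]
    - [0,0,0]
  twist: [0,0,0,0,0,0,0]

```text
t: 17.45
tool_pos: [0.4922, 0.1141, 0.1115]
orientation: [-0.09, 3.138, 0.001]
force: [0.9, 0.1, 0.5]
opening: 0.0006
gripper_force: 0.0
```

Run:
```python
from h import *
c=cam('side'); d=cam('scene'); a=cv2.resize(c['frame'][160:330,210:350],None,fx=2.8,fy=2.8);b=cv2.resize(d['frame'][160:330,240:380],None,fx=2.8,fy=2.8)
cv2.imwrite('pics/f.png',np.hstack([a,b])[:,:,::-1])
s=robot.read_state(); print(s['tool_pos'],s['force'])
```

```text
[0.49255124 0.11398652 0.11139192] [-0.35216407 -0.18801458 -0.13295784]
```

View pics/f.png

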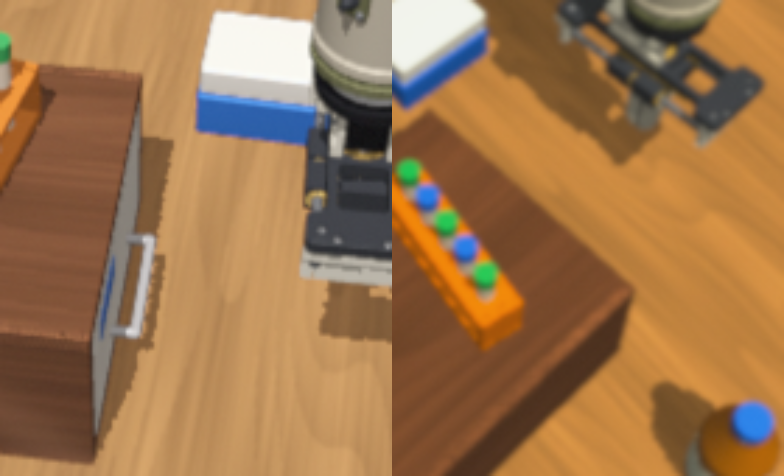

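The front is flush with the unit's front face at (120,230), the robot is clear of everything, and the bottle, tip box and rack are where they were.

```bash
python3 -c "
from plant import robot
print(robot.close_job())"
```

```text
the job is handed in; nothing more can be done
None
```

The brown flap and then the lid are folded flat, the drawer is pushed home flush with the unit, nothing else on the bench or unit appears to have moved, and the job is handed in (no verdict was returned).

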